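# Find the hidden release notch and hold the clamping jaw open

### The job

The steel tube on the bench is clamped in the grey quick-release fixture. Run a fingertip along the far edge of the fixture (the long side away from the robot), find the notch hidden in it and press the spring-loaded release inside it gently towards the robot until the blue jaw stands open, then finish while still holding it pressed. Do not grasp, lift or shift the tube, and leave the other things on the bench alone.

Things in the scene. Friction and masses are not known exactly. Their poses are not given: they have to be found in the camera images.
- fixture: grey quick-release fixture, fixed to the bench, 138 x 270 mm, 54 mm high; base plate 12 mm thick. Origin: centre of its underside, on the bench. Its x axis points across it to its far long side (roughly away from the robot), y along it, z up. From -x to +x: front fence, tube, blue jaw (tops 38 to 44 mm above the bench), rail, dark edge strip
- strip_mid (a point): middle of the top far edge of the dark steel edge strip, 75 mm along +x from the fixture's origin, 50 mm above the bench. The strip's upright far face (normal: fixture +x) is exposed 65 mm along y either side of this point, between grey end housings 2 mm farther out and 4 mm higher. One notch, its centre up to 33 mm either side of this point, different each time, lies in this face
- strip_left_end (a point): end of the exposed strip on the fixture's +y side, 65 mm from strip_mid, on the same edge. The notch is 50 mm long along y, 14 mm deep from the face, open to the far side and the top, reaching down to the base plate (top 12 mm above the bench, edge 3 mm behind the face); its back wall is the release. Fingertips pointing down about 22 mm above the bench enter it from the far side
- release (a joint): travel of the spring-loaded release at the back of the notch, m: 0 out (at rest), 0.008 fully in; moves along the fixture's -x (towards the robot); pushing it starts at 3 N and takes about 8 N at full travel, it springs back when let go
- jaw (a joint): travel of the blue jaw, m: 0 clamped on the tube, 0.012 fully open; linked to the release, it moves 1.5 times as far along the fixture's +x. It is to be opened by the release, not by pushing the jaw itself
- tube_mid (a point): centre of the clamped dark square steel tube, 30 x 120 x 30 mm, lying along the fixture's y on its base plate
- red_toolbox: red steel toolbox, 164 x 244 x 146 mm, fixed, at the right rear; origin: centre of its underside, long side along its y
- square: steel try square, 167 x 100 x 14 mm, bystander; origin: centre of its underside
- pliers: pliers with red grips, 61 x 173 x 12 mm, bystander; origin: centre of its underside
- screwdriver: red screwdriver, 27 x 207 x 27 mm, bystander; origin: centre of its underside
- tape: yellow tape measure, 37 x 83 x 64 mm, bystander; origin: centre of its underside
- tin: light grey tin of bolts, 75 x 79 x 84 mm, bystander beyond the fixture; origin: centre of its underside
- angle_offcut: rusty angle-iron offcut, 40 x 120 x 40 mm, bystander beyond the fixture; origin: centre of its underside
- spray_can: black spray can with white cap, 68 mm across and 235 mm high, bystander at the left rear; origin: centre of its underside

How it is judged:
By the outcome, as a careful person would: the job done as asked, in the order asked, and still so for the second after the job is handed in, while the arm keeps its last pose, push and grip.
It also fails if it takes over 48 s, if anything falls off the work surface, if the arm or the gripper's body presses on something with over 40 N, if the wrist force passes 120 N, or if a joint passes its speed limit or range.

### The arm

A 7-joint arm with a two-finger parallel gripper is mounted at the origin on the work surface; the furniture and walls round the work are solid. World frame = base frame: x ahead of the robot, y to its left, z up, the work surface at z = 0. Lengths are in m, angles in rad, forces in N, time in s.
With the tool pointing down it reaches from about 0.425 to 0.925 m from the base axis. Payload 6.8 kg.
Tool frame: the origin (TCP) lies at the very end of the fingers, on their centre line; the grasp point (between the pads) lies 19 mm behind it; z points along the fingers, y is the line along which they close (so a half turn about z gives the same grasp; the last joint's range is limited). The gripper opens to 85 mm and grips with 20 to 120 N. Pads are 22 mm wide; open, the fingers measure 114 mm over their backs; the gripper's body (76 mm by 85 mm) begins 54 mm behind the grasp point. The pads swing forward as they close: fully open they stand 13 mm farther back than shut.
Start: joints at [-1.441, 0.477, 0.022, 1.555, -0.011, 1.109, -0.083], TCP at [0.159, 0.656, 0.231] pointing down, gripper open.
Joint ranges: [-2.96, 2.96], [-0.34, 2.1], [-1.41, 1.46], [0.24, 2.44], [-1.37, 4.51], [0.17, 1.92], [-2.96, 2.96]. Speed limits (rad/s): [2.39, 2.39, 3.14, 3.14, 3.14, 3.14, 3.14].

### API

Orientations are given as a rotation vector (axis times angle).
In Python, from bench import get_obs, viewer, r gives the robot as it stands. The module is installed in compiled form; this text tells all that it offers.
- The arm moves only by the tool play_rows, never from a script. Its argument "commands" is a list that holds one entry, the list of rows, each a list of 5 numbers: the gripper's target within -1 to 1 (shut at 1, half-way at 0, fully open at -1), then the shift along the tool's x, y, z scaled (see below), then the turn about the tool's z scaled (see below). A call has 1 to 12 rows; each row is the pose to reach, as a shift and turn from the pose commanded when the call began, along the tool's axes at that moment; what a row does not reach only later rows make up. The controller multiplies each number of a shift by 0.2 m and each number of a turn by pi/2 rad. A row lasts 1/12 s, in which the tool goes at most 41.7 mm and 7.16 degrees, less where a joint would pass 70% of its speed; a pose out of reach is approached as far as the arm can. A call with a number of a shift or a turn outside -1 to 1 is refused whole. A call with a gripper value outside its range is refused whole. The fingers move at their own pace and stop on an object; "grip_force" is the grip in N (left out, the last holds). Time passes only in rows, so rows that repeat a pose let the fingers close. It gives the time, the measured TCP pose, the force, the opening and the grip force at its end, in the units of the state.
- get_obs(): the state, without advancing time (a new reading comes with each control period).
- viewer.grab_frame(name): name is "scene" or "top"; returns a dict with "pixels" (480x640x3 uint8, red, green, blue), "fovy" (degrees; the focal length in pixels is half the picture's height over the tangent of half this angle, whatever the lens; pixels are square), "cx", "cy" (the principal point, pixels), "world_to_cam" (4x4, takes a point from world to camera coordinates). Camera axes: x right, y up, looking along -z (the intrinsics and any distortion apply to the point x, -y, -z); pixel columns grow to the right and rows downward; lengths in m; the calibration is good to about 2 mm. A picture is of the moment at which its call begins. There is no depth.
- r.hand_in(): hands the job in; it is judged then, once.
Trained networks look in a picture, given as the dict that the camera call returned (one of the last four; its "shot" number tells which), for a name from the list of things; names that differ only in an ending like _2 or _b are one class to them, and where a whole thing is asked for, a point or a joint stands for the part that bears it (a point fixed in the world has none). Each returns a list of dicts, best first, with "score" (0 to 1); they miss things now and then, are a little off and sometimes report something else, mostly with a low value. They report only what shows in the picture. A call takes as long as a camera call.
- viewer.trace(picture, thing): "pixels" (480x640 bool, what is visible of it) and "rect" ([left, top, right, bottom] in pixels, round what is visible of it).
The state is a dict: "clock": time; "joints": joint angles; "qvel": joint speeds; "tau": joint torques, N m; "tcp_pos": TCP position; "orientation": TCP orientation; "contact_force": force on the tool from outside, world axes, zero at the start; "moment": the same for the moment, N m; "grip_width": finger opening in m; "gripper_force": force on a finger pad.
Only numpy, scipy, OpenCV 4.12 (cv2) and the standard library are available. Lean on these libraries where they do the work, as an engineer would, in place of code of your own. Each camera call takes 0.05 s, during which the arm holds its last target. There are 200 camera calls.

## Working session

There is one attempt and no reset: what is moved stays moved. The work goes in short steps, Python scripts to look and compute and a tool call to move; the robot and the scene stay as the last step left them, time stands still between calls to the robot, and variables do not carry over. Pictures are saved under pics/ and viewed, at most 10 in all, crops included, and the job is handed in when it is done.

Besides the shell and the picture viewer there is one more tool, called after "Request:" as name(argument=value, ...), one argument or row to a line, values as JSON. play_rows: Moves the arm, as the interface text tells. Shifts and turns lie within -1 to 1; 1 stands for 0.2 m of shift or pi/2 rad of turn. Its arguments: {"type":"object","properties":{"commands":{"type":"array","items":{"type":"array","items":{"type":"array","items":{"type":"number","minimum":-1,"maximum":1}}}},"grip_force":{"type":"number"}},"required":["commands"]}

```bash
mkdir -p pics; cat > h.py <<'E'
import numpy as np, cv2
from bench import get_obs, viewer, r
from scipy.spatial.transform import Rotation as R
def K(p):
    f=240/np.tan(np.radians(p["fovy"])/2); return f,p["cx"],p["cy"]
def proj(p,X):
    X=np.atleast_2d(X); M=np.array(p["world_to_cam"]); c=X@M[:3,:3].T+M[:3,3]; f,cx,cy=K(p)
    return np.c_[cx+f*c[:,0]/-c[:,2], cy-f*c[:,1]/-c[:,2]]
def back(p,uv,z):
    f,cx,cy=K(p); M=np.array(p["world_to_cam"]); u,v=uv
    d=M[:3,:3].T@np.array([(u-cx)/f,-(v-cy)/f,-1]); o=-M[:3,:3].T@M[:3,3]
    return o+d*(z-o[2])/d[2]
def save(p,n): cv2.imwrite("pics/"+n,cv2.cvtColor(np.asarray(p["pixels"]),cv2.COLOR_RGB2BGR))
E
python3 - <<'E'
from h import *
o=get_obs(); print({k:np.round(v,3) for k,v in o.items()})
for n in("scene","top"):
    p=viewer.grab_frame(n); save(p,n+"0.png"); print(n,[k for k in p],p["fovy"],p["cx"],p["cy"]); M=np.array(p["world_to_cam"]);print(-M[:3,:3].T@M[:3,3],M[:3,:3].round(2).tolist())
    for t in("fixture","tube_mid","jaw","release","tin","angle_offcut","spray_can","red_toolbox"):
        d=viewer.trace(p,t)
        print(t,[(round(x["score"],2),np.round(x["rect"]).tolist()) for x in d[:2]])
E
```

```text
{'clock': np.float64(0.0), 'joints': array([-1.441,  0.478,  0.022,  1.556, -0.012,  1.109, -0.083]), 'qvel': array([ 0.   , -0.002,  0.   ,  0.001,  0.001, -0.   , -0.001]), 'tau': array([ 0.0000e+00, -5.9645e+01,  1.6080e+00, -2.8120e+01,  1.2000e-02,
        9.0000e-03, -0.0000e+00]), 'tcp_pos': array([0.159, 0.655, 0.23 ]), 'orientation': array([-3.730e-01, -3.119e+00,  3.000e-03]), 'contact_force': array([-0.195,  0.136, -0.644]), 'moment': array([ 0.009, -0.068, -0.008]), 'gripper_force': np.float64(0.0), 'grip_width': np.float64(0.085)}
scene ['pixels', 'fovy', 'cx', 'cy', 'world_to_cam', 'shot'] 46.252067925031284 316.76528160980394 237.71091288477342
[0.42172509 0.62234026 1.0067241 ] [[-1.0, -0.1, 0.0], [0.08, -0.8, 0.59], [-0.06, 0.59, 0.81]]
fixture [(0.68, [280.0, 177.0, 351.0, 294.0])]
tube_mid [(0.97, [316.0, 202.0, 334.0, 250.0])]
jaw [(0.61, [306.0, 205.0, 319.0, 254.0])]
release [(0.37, [288.0, 209.0, 294.0, 221.0])]
tin [(0.77, [217.0, 172.0, 254.0, 218.0])]
angle_offcut []
spray_can [(0.67, [145.0, 329.0, 207.0, 412.0])]
red_toolbox [(0.62, [222.0, 91.0, 334.0, 179.0])]
top ['pixels', 'fovy', 'cx', 'cy', 'world_to_cam', 'shot'] 50.53972396445137 321.22358305423955 244.2753423578389
[ 0.4216647  -0.0676434   1.17040297] [[0.02, -1.0, -0.02], [1.0, 0.02, 0.07], [-0.07, -0.02, 1.0]]
fixture [(0.57, [288.0, 208.0, 415.0, 287.0])]
tube_mid [(0.77, [327.0, 247.0, 378.0, 264.0])]
jaw [(0.76, [325.0, 239.0, 376.0, 252.0]), (0.56, [426.0, 140.0, 518.0, 258.0])]
release [(0.68, [350.0, 222.0, 369.0, 224.0])]
tin [(0.97, [368.0, 142.0, 403.0, 184.0])]
angle_offcut [(0.72, [287.0, 208.0, 414.0, 282.0]), (0.57, [262.0, 148.0, 317.0, 167.0])]
spray_can [(0.72, [153.0, 127.0, 207.0, 175.0]), (0.53, [194.0, 222.0, 236.0, 296.0])]
red_toolbox [(0.77, [426.0, 141.0, 517.0, 258.0]), (0.47, [151.0, 126.0, 206.0, 177.0])]
```

View pics/top0.png

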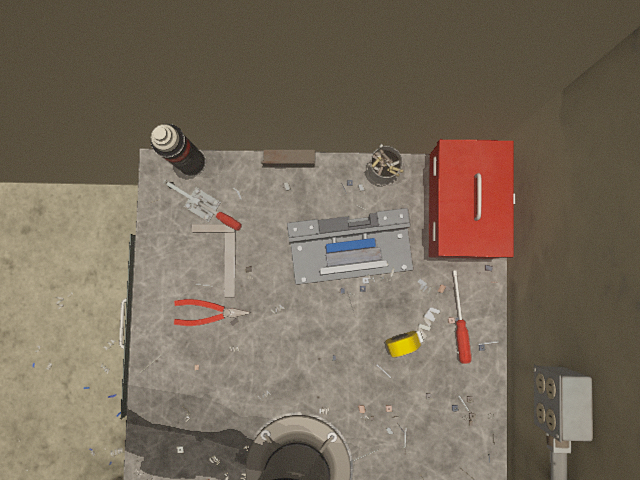

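View pics/scene0.png

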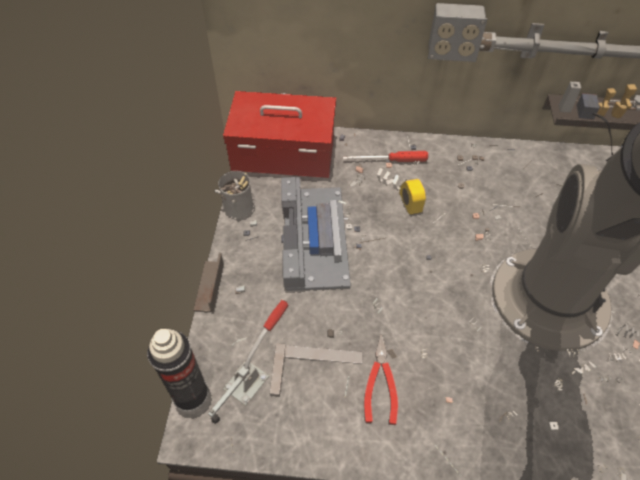

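The top view shows the fixture at about (350,247), with its far strip running from (290,230) to (408,215). The tin is at (385,165), the offcut at (288,158), and the toolbox is right of u=430. The scene view matches. I'll zoom in on the fixture.

```bash
python3 - <<'E'
from h import *
a=cv2.imread("pics/top0.png")[195:295,275:425]; b=cv2.imread("pics/scene0.png")[165:300,260:370]
a=cv2.resize(a,None,fx=4,fy=4,interpolation=cv2.INTER_CUBIC)
b=cv2.resize(b,None,fx=4,fy=4,interpolation=cv2.INTER_CUBIC)
cv2.imwrite("pics/a.png",a); cv2.imwrite("pics/b.png",b)
E
```

```text
(no output)
```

View pics/a.png

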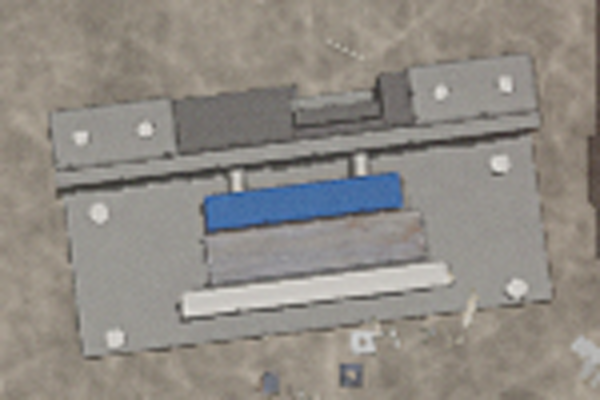

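View pics/b.png

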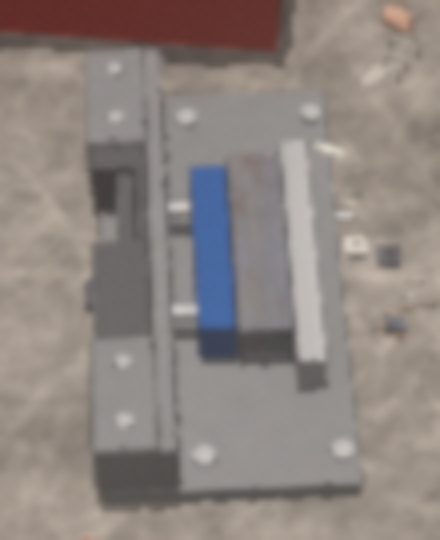

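The notch shows in the top crop from x≈293 to 380, which is on the −y side of the strip. I'll fit the fixture pose and locate the notch.

```bash
cat >> h.py <<'E'
def fx(q,P):
    P=np.atleast_2d(P); c,s=np.cos(q[2]),np.sin(q[2])
    return np.c_[q[0]+c*P[:,0]-s*P[:,1], q[1]+s*P[:,0]+c*P[:,1], P[:,2]]
E
python3 - <<'E'
from h import *
from scipy.optimize import least_squares
T=viewer.grab_frame("top");S=viewer.grab_frame("scene")
F=[(.077,.135,.054),(.077,-.135,.054),(.077,.065,.054),(.077,-.065,.054)]
ta=np.array([(50,112),(531,54),(172,98),(410,66)])/4+[275,195]
sb=np.array([(98,450),(88,50),(95,338),(90,142)])/4+[260,165]
for nm,w in(("both",(1,1)),("top",(1,0)),("scene",(0,1))):
    g=lambda q:np.r_[w[0]*(proj(T,fx(q,F))-ta).ravel(),w[1]*(proj(S,fx(q,F))-sb).ravel()]
    s=least_squares(g,[.5,-.1,0]);q=s.x;print(nm,q.round(4),s.fun.round(1))
    if nm=="both": q0=q
q=q0
print("strip mid",fx(q,(.075,0,.05)).round(4))
def loc(p,uv,z):
    P=back(p,uv,z);c,s=np.cos(q[2]),np.sin(q[2]);d=P[:2]-q[:2];return np.round([c*d[0]+s*d[1],-s*d[0]+c*d[1]],4)
for uv in((294,92),(378,78)): print("notch top",loc(T,np.array(uv)/4+[275,195],.05))
for uv in((94,168),(94,240)): print("notch scene",loc(S,np.array(uv)/4+[260,165],.05))
for uv in((85,357),(552,299)): print("plate near",loc(T,np.array(uv)/4+[275,195],.012))
for t,z in(("tin",.0),("angle_offcut",.04),("red_toolbox",.146)):
    d=viewer.trace(T,t)
    for e in d[:2]:
        l,tp,rr,b=e["rect"];print(t,e["score"],loc(T,(l,b),z),loc(T,(rr,b),z),back(T,(l,b),z).round(3),back(T,(rr,tp),z).round(3))
E
```

```text
both [ 0.4872 -0.1094  0.1486] [-0.9  0.4  0.2 -0.5 -0.  -0.1 -1.1  0.5 -0.3 -0.2  0.1 -0.9 -0.1 -1.
  0.1 -0.3]
top [ 0.4874 -0.1101  0.1448] [-0.5  0.1  0.7 -0.4  0.4 -0.3 -0.6  0.5 -0.  -0.   0.  -0.  -0.  -0.
  0.  -0. ]
scene [ 0.487  -0.1082  0.1521] [-0.   0.  -0.  -0.  -0.   0.  -0.   0.  -0.   0.4 -0.1 -0.4  0.  -0.4
  0.   0.3]
strip mid [[ 0.5614 -0.0983  0.05  ]]
notch top [ 0.072  -0.0025]
notch top [ 0.0739 -0.0495]
notch scene [ 0.0755 -0.049 ]
notch scene [0.0764 0.0007]
plate near [-0.0588  0.1329]
plate near [-0.0592 -0.1341]
tin 0.94 [ 0.1497 -0.0588] [ 0.1398 -0.1353] [ 0.644 -0.145  0.   ] [ 0.741 -0.221  0.   ]
angle_offcut 0.31 [-0.0547  0.3615] [-0.0664  0.2673] [0.38 0.24 0.04] [0.548 0.151 0.04 ]
red_toolbox 0.57 [-0.0434 -0.1397] [-0.0669 -0.3258] [ 0.465 -0.254  0.146] [ 0.719 -0.442  0.146]
```

The fit is consistent to about 1 mm. Yaw is 0.149, and the notch centre is at fixture y≈−25 mm. Next I'll shut the gripper, turn the tool square to the fixture (tool x = −fixture x) and travel over high.

Request:
play_rows(
  commands=[
    [[1, -1, -1, 0, -0.245], [1, -1, -1, 0, -0.245], [1, -1, -1, 0, -0.245], [1, -1, -1, 0, -0.245], [1, -1, -1, 0, -0.245], [1, -1, -1, 0, -0.245], [1, -1, -1, 0, -0.245], [1, -1, -1, 0, -0.245], [1, -1, -1, 0, -0.245], [1, -1, -1, 0, -0.245]],
  ],
  grip_force=60,
)

```text
clock: 1.98
tcp_pos: [0.3059, 0.4153, 0.2316]
orientation: [-0.231, 3.133, 0.002]
contact_force: [-0.5, 0.3, 0.5]
grip_width: -0.0001
gripper_force: 0.0
```

```bash
cat > st.py <<'E'
from h import *
import sys
q=[.4872,-.1094,.1486]
o=get_obs(); Rm=R.from_rotvec(o["orientation"]).as_matrix(); p=o["tcp_pos"]
c,s=np.cos(q[2]),np.sin(q[2]); F=np.array([[c,s,0],[-s,c,0],[0,0,1]])
print("t",o["clock"].round(2),"tcp",p.round(4),"fix",(F@(p-[q[0],q[1],0])).round(4),"force fix",(F@o["contact_force"]).round(2),"w",round(float(o["grip_width"]),4))
print("yaw tool x in fixture deg",np.degrees(np.arctan2(*(F@Rm[:,0])[[1,0]])).round(2),"tilt",Rm[2].round(3))
t=fx(q,[[.115,.035,.15]])[0]
if len(sys.argv)>1: t=fx(q,[[float(x) for x in sys.argv[1:4]]])[0]
print("cmd",(Rm.T@(t-p)/.2).round(3))
E
python3 st.py
```

```text
Traceback (most recent call last):
  File "st.py", line 6, in <module>
    print("t",o["clock"].round(2),"tcp",p.round(4),"fix",(F@(p-[q[0],q[1],0])).round(4),"force fix",(F@o["contact_force"]).round(2),"w",round(float(o["grip_width"]),4))
              ^^^^^^^^^^^^^^^^
AttributeError: 'float' object has no attribute 'round'
```

```bash
sed -i 's/o\["clock"\].round(2)/round(float(o["clock"]),2)/' st.py; python3 st.py
```

```text
t 1.98 tcp [0.3059 0.4153 0.2316] fix [-0.1016  0.5457  0.2316] force fix [-0.44  0.32  0.48] w -0.0001
yaw tool x in fixture deg 179.92 tilt [-0.     0.001 -1.   ]
cmd [-1.086 -2.553  0.405]
```

Request:
play_rows(
  commands=[
    [[1, -0.4, -0.9, 0, 0], [1, -0.4, -0.9, 0, 0], [1, -0.4, -0.9, 0, 0], [1, -0.4, -0.9, 0, 0], [1, -0.4, -0.9, 0, 0], [1, -0.4, -0.9, 0, 0], [1, -0.4, -0.9, 0, 0]],
  ],
)

```text
clock: 2.57
tcp_pos: [0.4123, 0.2484, 0.2314]
orientation: [-0.229, 3.133, 0.001]
contact_force: [-0.0, 1.3, 0.7]
grip_width: -0.0002
gripper_force: 0.0
```

Request:
play_rows(
  commands=[
    [[1, -0.4, -0.9, 0, 0], [1, -0.4, -0.9, 0, 0], [1, -0.4, -0.9, 0, 0], [1, -0.4, -0.9, 0, 0], [1, -0.4, -0.9, 0, 0], [1, -0.4, -0.9, 0, 0], [1, -0.4, -0.9, 0, 0]],
  ],
)

```text
clock: 3.15
tcp_pos: [0.5179, 0.0829, 0.2311]
orientation: [0.231, -3.133, -0.0]
contact_force: [-0.5, 1.7, -0.2]
grip_width: 0.0002
gripper_force: 0.0
```

Request:
play_rows(
  commands=[
    [[1, -0.29, -0.75, 0, 0], [1, -0.29, -0.75, 0, 0], [1, -0.29, -0.75, 0, 0], [1, -0.29, -0.75, 0, 0], [1, -0.29, -0.75, 0, 0], [1, -0.29, -0.75, 0.4, 0], [1, -0.29, -0.75, 0.4, 0], [1, -0.29, -0.75, 0.4, 0], [1, -0.29, -0.75, 0.4, 0]],
  ],
)

```text
clock: 3.9
tcp_pos: [0.5953, -0.0546, 0.1497]
orientation: [0.237, -3.128, -0.002]
contact_force: [0.8, 0.0, -0.2]
grip_width: -0.0004
gripper_force: 0.0
```

```bash
python3 st.py .110 .035 .022; python3 - <<'E'
from h import *
p=viewer.grab_frame("scene"); save(p,"s1.png")
E
```

```text
t 3.9 tcp [ 0.5953 -0.0546  0.1497] fix [0.115  0.0382 0.1497] force fix [ 0.76 -0.1  -0.18] w -0.0004
yaw tool x in fixture deg -179.85 tilt [ 0.005  0.002 -1.   ]
cmd [ 0.022 -0.017  0.639]
```

View pics/s1.png

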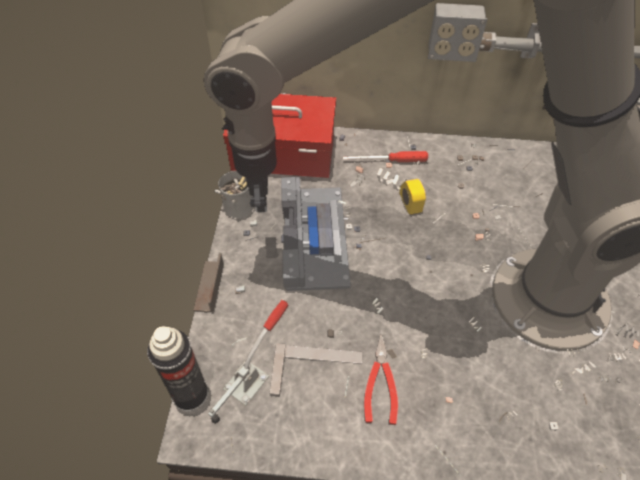

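The scene view shows the gripper hovering beyond the strip near (262,205), with the tin and offcut clear. Next I'll descend beside the strip.

Request:
play_rows(
  commands=[
    [[1, 0.01, -0.015, 0.2, 0], [1, 0.01, -0.015, 0.35, 0], [1, 0.01, -0.015, 0.5, 0], [1, 0.01, -0.015, 0.6, 0], [1, 0.01, -0.015, 0.64, 0], [1, 0.01, -0.015, 0.64, 0], [1, 0.01, -0.015, 0.64, 0], [1, 0.01, -0.015, 0.64, 0]],
  ],
)

```text
clock: 4.62
tcp_pos: [0.5972, -0.0611, 0.0257]
orientation: [-0.231, 3.129, -0.0]
contact_force: [0.2, -0.2, -0.1]
grip_width: 0.0001
gripper_force: 0.0
```

```bash
python3 st.py .090 .035 .022
```

```text
t 4.62 tcp [ 0.5972 -0.0611  0.0257] fix [0.1159 0.0315 0.0257] force fix [ 0.12 -0.27 -0.14] w 0.0001
yaw tool x in fixture deg 179.93 tilt [-0.004 -0.    -1.   ]
cmd [0.13  0.017 0.018]
```

Request:
play_rows(
  commands=[
    [[1, 0.03, 0.01, 0.015, 0], [1, 0.06, 0.01, 0.015, 0], [1, 0.09, 0.01, 0.015, 0], [1, 0.11, 0.01, 0.015, 0], [1, 0.11, 0.01, 0.015, 0], [1, 0.11, 0.01, 0.015, 0], [1, 0.11, 0.01, 0.015, 0], [1, 0.11, 0.01, 0.015, 0]],
  ],
)

```text
clock: 5.28
tcp_pos: [0.5734, -0.0625, 0.0203]
orientation: [-0.231, 3.133, 0.0]
contact_force: [0.7, 0.5, 0.0]
grip_width: -0.0
gripper_force: 0.0
```

```bash
python3 st.py .086 .035 .022
```

```text
t 5.28 tcp [ 0.5734 -0.0625  0.0203] fix [0.0922 0.0337 0.0203] force fix [0.81 0.38 0.  ] w -0.0
yaw tool x in fixture deg 179.92 tilt [-0. -0. -1.]
cmd [ 0.031  0.007 -0.008]
```

Now I'll feel for the face in 1 mm steps.

Request:
play_rows(
  commands=[
    [[1, 0.01, 0, -0.008, 0], [1, 0.015, 0, -0.008, 0], [1, 0.02, 0, -0.008, 0], [1, 0.025, 0, -0.008, 0], [1, 0.025, 0, -0.008, 0], [1, 0.025, 0, -0.008, 0]],
  ],
)

```text
clock: 5.78
tcp_pos: [0.5703, -0.063, 0.0223]
orientation: [-0.231, 3.129, -0.001]
contact_force: [6.0, 0.3, -4.2]
grip_width: -0.0002
gripper_force: 2.9
```

```bash
python3 st.py .086 .035 .022
```

```text
t 5.78 tcp [ 0.5703 -0.063   0.0223] fix [0.0891 0.0336 0.0223] force fix [ 5.97 -0.64 -4.23] w -0.0002
yaw tool x in fixture deg 179.94 tilt [-0.004 -0.001 -1.   ]
cmd [0.015 0.007 0.001]
```

The finger touched the face at fixture x≈89 mm with 6 N. I'll slide it along the face towards the notch.

Request:
play_rows(
  commands=[
    [[1, 0, -0.03, 0, 0], [1, 0, -0.06, 0, 0], [1, 0, -0.09, 0, 0], [1, 0, -0.12, 0, 0], [1, 0, -0.15, 0, 0], [1, 0, -0.18, 0, 0], [1, 0, -0.2, 0, 0], [1, 0, -0.2, 0, 0]],
  ],
)

```text
clock: 6.45
tcp_pos: [0.5738, -0.1038, 0.022]
orientation: [0.229, -3.133, 0.001]
contact_force: [-0.7, -0.3, 0.4]
grip_width: -0.0004
gripper_force: 0.0
```

```bash
python3 st.py .087 -.025 .022
```

```text
t 6.45 tcp [ 0.5738 -0.1038  0.022 ] fix [ 0.0865 -0.0073  0.022 ] force fix [-0.7  -0.16  0.41] w -0.0004
yaw tool x in fixture deg 179.86 tilt [ 0. -0. -1.]
cmd [-0.003 -0.088 -0.   ]
```

Request:
play_rows(
  commands=[
    [[1, 0, -0.02, 0, 0], [1, 0, -0.04, 0, 0], [1, 0, -0.06, 0, 0], [1, 0, -0.08, 0, 0], [1, 0, -0.093, 0, 0], [1, 0, -0.093, 0, 0], [1, 0, -0.093, 0, 0]],
  ],
)

```text
clock: 7.03
tcp_pos: [0.5766, -0.1215, 0.0219]
orientation: [0.23, -3.133, -0.0]
contact_force: [-0.5, 0.6, 0.1]
grip_width: -0.0003
gripper_force: 0.0
```

```bash
python3 st.py .080 -.025 .022
```

```text
t 7.03 tcp [ 0.5766 -0.1215  0.0219] fix [ 0.0866 -0.0252  0.0219] force fix [-0.43  0.72  0.13] w -0.0003
yaw tool x in fixture deg 179.88 tilt [ 0.  0. -1.]
cmd [ 0.033  0.001 -0.001]
```

The finger lost contact by y≈−7 mm, so it is over the notch and now centred at −25 mm. Next I'll move in to the release.

Request:
play_rows(
  commands=[
    [[1, 0.01, 0, 0, 0], [1, 0.02, 0, 0, 0], [1, 0.03, 0, 0, 0], [1, 0.04, 0, 0, 0], [1, 0.05, 0, 0, 0], [1, 0.06, 0, 0, 0], [1, 0.06, 0, 0, 0], [1, 0.06, 0, 0, 0]],
  ],
)

```text
clock: 7.7
tcp_pos: [0.5651, -0.1229, 0.022]
orientation: [-0.231, 3.133, 0.0]
contact_force: [1.0, -0.0, -0.0]
grip_width: -0.0002
gripper_force: 0.5
```

```bash
python3 st.py .067 -.025 .022
```

```text
t 7.7 tcp [ 0.5651 -0.1229  0.022 ] fix [ 0.075  -0.0249  0.022 ] force fix [ 0.94 -0.17 -0.03] w -0.0002
yaw tool x in fixture deg 179.92 tilt [-0.001 -0.    -1.   ]
cmd [ 0.04  -0.001  0.   ]
```

Right at contact, as expected. I'll press slowly by about 7 mm and then read the force.

Request:
play_rows(
  commands=[
    [[1, 0.006, 0, 0, 0], [1, 0.012, 0, 0, 0], [1, 0.018, 0, 0, 0], [1, 0.024, 0, 0, 0], [1, 0.03, 0, 0, 0], [1, 0.036, 0, 0, 0], [1, 0.036, 0, 0, 0], [1, 0.036, 0, 0, 0], [1, 0.036, 0, 0, 0]],
  ],
)

```text
clock: 8.45
tcp_pos: [0.5592, -0.1238, 0.0222]
orientation: [-0.231, 3.13, -0.0]
contact_force: [6.0, 0.6, -3.0]
grip_width: -0.0003
gripper_force: 3.0
```

```bash
python3 st.py .067 -.025 .022
```

```text
t 8.45 tcp [ 0.5592 -0.1238  0.0222] fix [ 0.069  -0.0249  0.0222] force fix [ 6.04 -0.28 -3.03] w -0.0003
yaw tool x in fixture deg 179.94 tilt [-0.003 -0.001 -1.   ]
cmd [ 0.01  -0.001  0.001]
```

Request:
play_rows(
  commands=[
    [[1, 0.005, 0, 0, 0], [1, 0.01, 0, 0, 0], [1, 0.014, 0, 0, 0], [1, 0.014, 0, 0, 0], [1, 0.014, 0, 0, 0], [1, 0.014, 0, 0, 0]],
  ],
)

```text
clock: 8.95
tcp_pos: [0.5571, -0.1241, 0.0222]
orientation: [-0.232, 3.129, -0.001]
contact_force: [7.2, 1.4, -5.9]
grip_width: -0.0002
gripper_force: 3.9
```

```bash
python3 st.py .067 -.025 .022; python3 - <<'E'
from h import *
p=viewer.grab_frame("scene"); save(p,"s2f.png")
a=cv2.imread("pics/s2f.png")[165:300,230:370]
cv2.imwrite("pics/s2.png",cv2.resize(a,None,fx=4,fy=4,interpolation=cv2.INTER_CUBIC))
p=viewer.grab_frame("top")
for e in viewer.trace(p,"jaw")[:2]: print(e["score"],e["rect"])
E
```

```text
t 8.95 tcp [ 0.5571 -0.1241  0.0222] fix [ 0.067  -0.0249  0.0222] force fix [ 7.33  0.27 -5.92] w -0.0002
yaw tool x in fixture deg 179.95 tilt [-0.004 -0.001 -1.   ]
cmd [-0.    -0.001  0.001]
```

View pics/s2.png

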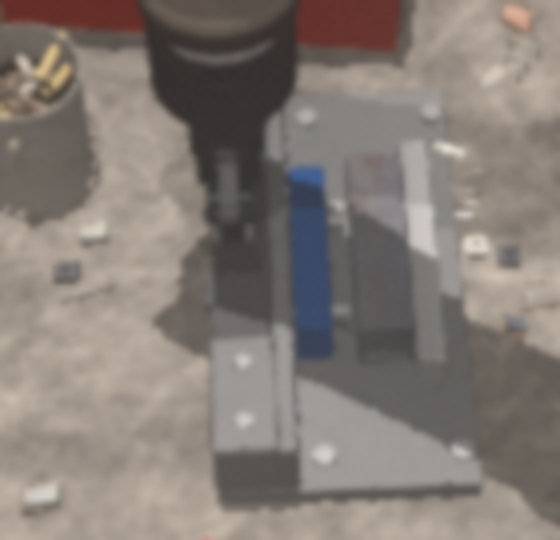

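The scene crop shows the blue jaw clear of the tube, with a gap at about x=330–350. The force of 7.3 N means nearly full travel. I'll push slightly more to seat it on its stop.

Request:
play_rows(
  commands=[
    [[1, 0.005, 0, 0, 0], [1, 0.01, 0, 0, 0], [1, 0.01, 0, 0, 0], [1, 0.01, 0, 0, 0], [1, 0.01, 0, 0, 0], [1, 0.01, 0, 0, 0]],
  ],
)

```text
clock: 9.6
tcp_pos: [0.5571, -0.124, 0.0225]
orientation: [-0.232, 3.125, -0.002]
contact_force: [11.8, 1.2, -8.6]
grip_width: -0.0002
gripper_force: 6.0
```

```bash
python3 st.py .067 -.025 .022
```

```text
t 9.6 tcp [ 0.5571 -0.124   0.0225] fix [ 0.067  -0.0248  0.0225] force fix [11.85 -0.58 -8.63] w -0.0002
yaw tool x in fixture deg 179.99 tilt [-0.007 -0.002 -1.   ]
cmd [-0.    -0.001  0.003]
```

The force rose to 12 N with no further movement, so the release is at its stop. Total travel was 8 mm. Handing in while it is held.

```bash
python3 -c "
from h import *
print(r.hand_in())"
```

```text
the job is handed in; nothing more can be done
None
```

I slid a fingertip along the strip into the notch, pressed the release about 8 mm to its stop at about 12 N, and handed in while holding it there; the last picture, just before the final push, showed the blue jaw standing clear of the tube.

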